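# Stop the alternator test stand and swing its counterweighted guard up

## Robot

A 6-joint arm with a two-finger parallel gripper is mounted at the origin on the work surface. World frame = base frame: x ahead of the robot, y to its left, z up, the work surface at z = 0. Lengths are in mm, angles in degrees, forces in N, time in s.
With the tool pointing down it reaches from about 300 to 850 mm from the base axis. Payload 4.2 kg.
Tool frame: the origin (TCP) lies at the very end of the fingers, on their centre line; the grasp point (between the pads) lies 19 mm behind it (hold_point_z is the z of the grasp point in the tool frame, in mm); z points along the fingers, y is the direction in which the jaws open and shut (so a half turn about z gives the same grasp; the last joint's range is limited). The gripper opens to 91 mm and grips with 3 to 60 N. Pads are 32 mm wide; open, the fingers measure 118 mm over their backs; the gripper's body (76 mm by 178 mm) begins 60 mm behind the grasp point.
Start: joints at [75.573, 18.312, 89.639, -0, 72.044, -1.146], TCP at [132.096, 559.637, 213.976] pointing down, gripper open.
Joint ranges: [-177.97, 177.97], [-48.28, 115.42], [12.27, 149.76], [-77.06, 257.06], [2.81, 150.46], [-146.56, 146.56]. Speed limits (degrees/s): [147.25, 147.25, 180, 180, 180, 180].

## Interface

Orientations are given as [roll, pitch, yaw] about the fixed x, y, z axes, in that order (R = Rz(yaw) Ry(pitch) Rx(roll)).
In Python, from workcell import state, grab_frame, job_done, hold_point_z gives the robot as it stands. The module is installed in compiled form; this text tells all that it offers.
- The arm moves only by the shell command python3 -m creep 'ROWS' [FORCE]. ROWS is JSON, a list of rows, each a list of 7 numbers: the closure, from 0 (fully open) to 1 (shut), then the shift along the tool's x, y, z in mm, then the turn, a rotation vector about the tool's x, y, z in degrees. A call has 1 to 5 rows; each row shifts and turns the commanded pose from where the row before left it, along the tool's axes as they then stand; what a row does not reach is not made up. A row lasts 1/8 s, in which the tool goes at most 62.5 mm and 10.7 degrees, less where a joint would pass 70% of its speed; a pose out of reach is approached as far as the arm can. A call is refused whole if a number of a shift passes 62.5 or a number of a turn 10.7, either way. A call with a gripper value outside its range is refused whole. The fingers move at their own pace and stop on an object; FORCE is the grip in N (left out, the last holds). Time passes only in rows, so rows that do not move let the fingers close. It gives the time, the measured TCP pose, the force and the opening at its end, in the units of the state.
- state(): the state, without advancing time (a new reading comes with each control period).
- grab_frame(name): name is "scene" or "side" or "wrist"; returns a dict with "frame" (480x640x3 uint8, red, green, blue), "fx", "fy", "cx", "cy" (pixels), "view" (4x4, takes a point from world to camera coordinates). Camera axes: x right, y down, z forward; pixel columns grow to the right and rows downward; lengths in mm; the calibration is good to about 2 mm. A picture is of the moment at which its call begins. There is no depth.
- job_done(): hands the job in, once; it reports no verdict.
The state is a dict: "time_s": time; "qpos": joint angles; "qvel": joint speeds; "effort": joint torques, N m; "ee_pos": TCP position; "ee_rot": TCP orientation; "force": force on the tool from outside, world axes, zero at the start; "torque": the same for the moment, N m; "gripper_width": finger opening in mm.
Only numpy, scipy, OpenCV 4.12 (cv2) and the standard library are available. Lean on these libraries where they do the work, as an engineer would, in place of code of your own. Each camera call takes 0.05 s, during which the arm holds its last target.

## Task

Press the red stop button fully down, and after that push the test stand's yellow guard arm up past its balance point, steadily and without flinging it, so that it stays raised by itself. Only push: do not pinch the guard board between the fingers, and leave the loose parts on the bench where they are.

Things in the scene. Friction and masses are not known exactly. Their poses are not given: they have to be found in the camera images.
- stand: blue test stand, fixed, its place and yaw vary. Origin: centre of the underside of its 250 x 270 x 14 mm base plate; x points to the far side (guard board on the -x side), y along the hinge, z up. Two posts 50 x 14 mm, 140 high, at x 50, y +-127. An alternator with cradle and pulley fills x -10 to 90, y -60 to 75, z to 117 mm; under the guard board is only the plate
- hinge_mid (a point): middle of the guard's horizontal hinge line, fixed to the stand at x = 50, y = 0, z = 130 mm of the stand's frame
- push_edge (a point): middle of the guard board's lower front edge, 200 mm from the hinge line; moves with it. Board: 236 mm along the hinge, 90 deep (110 to 200 from the hinge), 20 thick, on two arms 8 wide, 22 high, 112 mm either side of its middle. When down it slopes up towards the robot at 0.5 rad, this edge 217 mm above the bench. Axes turn with it: x from edge to hinge, z out of its upper face
- guard (a joint): guard angle, rad: 0 down (board sloping 0.5 rad above level, on the robot's side of the hinge), grows as it rises, 1.07 board upright, 1.4 open stop. Counterweights above the hinge: below the balance point, at about 0.65, it falls back to 0; above it, it goes on by itself to the stop. Damped hinge: raising takes 2 to 7 N at the board's edge; once past balance it needs up to 5 s to reach the stop
- stop_top (a point): centre of the top of the red round stop button, 32 mm across, on a yellow box 80 x 80 x 50 mm fixed to the bench left or right of the stand; pressed straight down
- stop (a joint): how far the stop button is pressed: 0 out, 0.007 m fully down (5 N, springs back when let go)
- housing: loose aluminium alternator end cover, 90 mm round with two small ears to 120 mm, 30 mm high, 0.4 kg, lying on the bench on the other side of the stand from the button; origin at the centre of its underside
- socket: loose steel wrench socket, 30 mm across, 40 mm tall, standing on the bench in front of the stand to one side; origin at the centre of its underside
- driver: loose screwdriver, 170 mm long, lying on the bench beside the stand; its x axis points along it
- board_top (a point): centre of the guard board's upper face (yellow with black stripes, 220 x 74 mm, 8 mm thick, set in 8 mm all round on a 12 mm black rubber lower layer, the side to push on). Fingers bearing with over 3 N on the rubber and on the yellow layer at once count as pinching the board. Axes turn with the guard, as those of push_edge
Mind the look-alikes: they are no part of the job. Of the things that look like the part that bears stop_top, the smallest one is meant.

How it is judged:
By the outcome, as a careful person would: the job done as asked, in the order asked, and still so for the second after the job is handed in, with the robot touching nothing.
It also fails if it takes over 51 s, if anything falls off the work surface, if the arm or the gripper's body presses on something with over 40 N, if the wrist force passes 120 N, or if a joint passes its speed limit or range.

## Working session

There is one attempt and no reset: what is moved stays moved. The work goes in short steps, Python scripts to look and compute and a shell command to move; the robot and the scene stay as the last step left them, time stands still between calls to the robot, and variables do not carry over. Pictures are saved under pics/ and viewed, and the job is handed in when it is done.

```bash
mkdir -p pics; ls
python3 - <<'E'
from workcell import state, grab_frame, hold_point_z
import cv2,pickle
print(state(), hold_point_z if not callable(hold_point_z) else hold_point_z())
d={}
for n in("scene","side","wrist"):
    f=grab_frame(n); d[n]=f
    cv2.imwrite(f"pics/{n}0.png",f["frame"][:,:,::-1])
    print(n,f["fx"],f["fy"],f["cx"],f["cy"]); print(f["view"].round(3))
pickle.dump(d,open("f0.pkl","wb"))
E
```

```text
pics
{'time_s': 0.0, 'qpos': array([ 7.55738046e+01,  1.83509051e+01,  8.97071591e+01, -3.10505359e-04,
        7.20404470e+01, -1.14580252e+00]), 'qvel': array([-0.03028288, -0.0608995 , -0.04370949, -0.09940027,  0.08454655,
       -0.02962667]), 'effort': array([-6.46136250e-04, -4.12449074e+01, -2.31977373e+01,  7.24931387e-02,
        4.57885384e-02, -1.95845582e-04]), 'ee_pos': array([131.96385667, 559.14468536, 213.12252708]), 'ee_rot': array([-1.79901503e+02, -1.67474635e-03,  1.66719702e+02]), 'force': array([-0.36473194, -0.24995517, -0.33078197]), 'torque': array([-0.01608482, -0.03595967,  0.03486882]), 'gripper_width': 91.10959928557963} -18.8
scene 574.7936060371405 574.7936060371405 318.1741533730605 235.10808964846197
[[ 4.870000e-01  8.740000e-01  3.000000e-03 -2.573860e+02]
 [ 6.950000e-01 -3.850000e-01 -6.070000e-01 -2.878510e+02]
 [-5.290000e-01  2.970000e-01 -7.950000e-01  1.785399e+03]
 [ 0.000000e+00  0.000000e+00  0.000000e+00  1.000000e+00]]
side 604.7816407679239 604.7816407679239 323.01452424112256 240.42304079612185
[[-9.990000e-01 -4.000000e-02 -1.600000e-02  5.284010e+02]
 [-1.700000e-02  7.040000e-01 -7.100000e-01  1.023790e+02]
 [ 4.000000e-02 -7.090000e-01 -7.040000e-01  1.322938e+03]
 [ 0.000000e+00  0.000000e+00  0.000000e+00  1.000000e+00]]
wrist 416.1416638288572 416.1416638288572 317.0064804587686 239.51930714888246
[[ 2.31000e-01  9.73000e-01 -2.00000e-03 -5.74461e+02]
 [ 9.38000e-01 -2.22000e-01  2.65000e-01 -2.99830e+01]
 [ 2.57000e-01 -6.30000e-02 -9.64000e-01  3.91791e+02]
 [ 0.00000e+00  0.00000e+00  0.00000e+00  1.00000e+00]]
```

View pics/scene0.png

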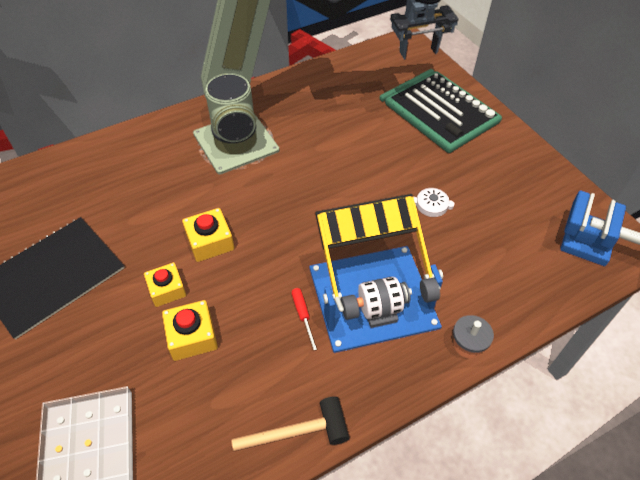

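View pics/side0.png

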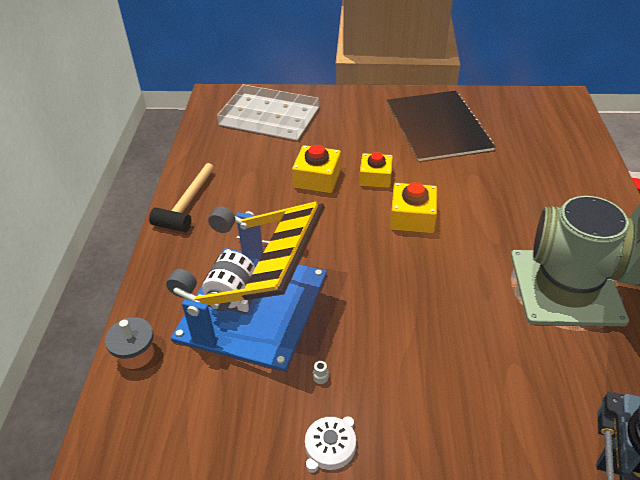

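View pics/wrist0.png

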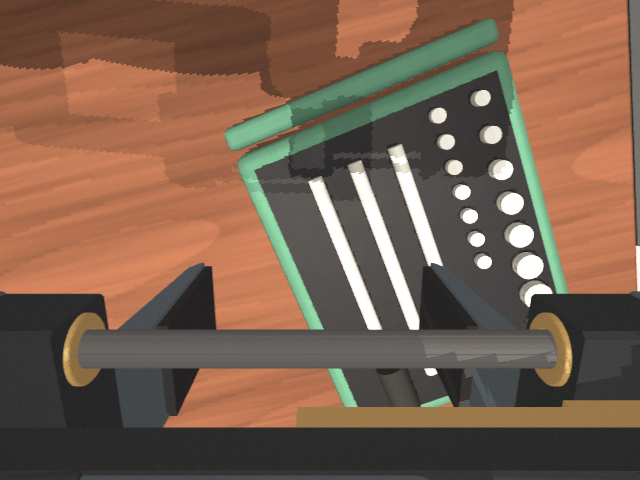

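The pictures show three yellow boxes with red buttons: scene (205,222), (162,276) and (186,319); side (416,192), (376,159) and (317,153). The middle one, scene (162,276), side (376,159), looks smallest. I'll measure all three, plus the stand.

```bash
cat > h.py <<'E'
import numpy as np,cv2,pickle
def ray(f,u,v):
    V=np.array(f["view"]);R=V[:3,:3];t=V[:3,3]
    d=R.T@np.array([(u-f["cx"])/f["fx"],(v-f["cy"])/f["fy"],1]);return -R.T@t,d/np.linalg.norm(d)
def onz(f,u,v,z):
    c,d=ray(f,u,v);return c+d*(z-c[2])/d[2]
def tri(f,p,g,q):
    c,d=ray(f,*p);e,k=ray(g,*q)
    A=np.stack([d,-k],1);s=np.linalg.lstsq(A,e-c,rcond=None)[0]
    a=c+d*s[0];b=e+k*s[1];return (a+b)/2,np.linalg.norm(a-b)
def proj(f,p):
    V=np.array(f["view"]);x=V[:3,:3]@p+V[:3,3];return np.array([f["fx"]*x[0]/x[2]+f["cx"],f["fy"]*x[1]/x[2]+f["cy"]])
E
python3 - <<'E'
from h import *
d=pickle.load(open("f0.pkl","rb"))
for n in("scene","side"):
    hsv=cv2.cvtColor(d[n]["frame"],cv2.COLOR_RGB2HSV)
    for nm,m in(("red",((hsv[...,0]<4)|(hsv[...,0]>176))&(hsv[...,1]>190)&(hsv[...,2]>120)),("yel",(abs(hsv[...,0].astype(int)-26)<6)&(hsv[...,1]>180)&(hsv[...,2]>100)),("blue",(abs(hsv[...,0].astype(int)-108)<8)&(hsv[...,1]>150)&(hsv[...,2]>60))):
        k,l,s,c=cv2.connectedComponentsWithStats(m.astype(np.uint8))
        print(n,nm,[(s[i].tolist(),c[i].round(1).tolist()) for i in range(1,k) if s[i,4]>60])
S=d["scene"]
for n,sc,pos in(("scene",4,(130,200,110,170)),("scene",3,(290,180,170,180)),("side",3,(160,180,180,200))):
    x,y,w,h=pos
    im=cv2.resize(d[n]["frame"][y:y+h,x:x+w],None,fx=sc,fy=sc,interpolation=cv2.INTER_CUBIC)
    cv2.imwrite(f"pics/crop_{n}_{x}.png",im[:600,:,::-1])
E
```

```text
scene red [([289, 30, 45, 26, 506], [306.9, 43.0]), ([197, 215, 16, 14, 187], [204.7, 221.3]), ([155, 270, 13, 12, 122], [161.0, 275.0]), ([292, 288, 17, 33, 309], [299.8, 303.6]), ([176, 309, 19, 19, 257], [185.0, 317.9])]
scene yel [([389, 199, 15, 34, 64], [398.0, 219.3]), ([363, 204, 17, 33, 65], [373.4, 221.0]), ([183, 209, 48, 40, 188], [207.7, 234.5]), ([335, 208, 21, 34, 330], [346.2, 225.0]), ([188, 210, 32, 28, 106], [203.9, 222.6]), ([410, 210, 21, 66, 187], [420.5, 237.9]), ([318, 212, 17, 81, 204], [326.3, 241.4]), ([144, 264, 39, 34, 274], [163.5, 281.1]), ([163, 301, 50, 49, 525], [188.2, 325.0])]
scene blue [([287, 0, 42, 32, 734], [301.2, 15.2]), ([350, 0, 37, 12, 142], [367.1, 3.9]), ([561, 191, 64, 74, 2234], [590.2, 232.8]), ([310, 248, 131, 104, 6085], [372.3, 298.3]), ([431, 265, 11, 21, 89], [436.1, 274.2])]
side red [([308, 145, 17, 13, 130], [315.9, 149.8])]
side yel [([293, 146, 47, 31, 572], [315.7, 162.3]), ([360, 154, 32, 33, 556], [375.1, 171.6]), ([293, 172, 41, 21, 304], [314.5, 182.6]), ([391, 183, 46, 48, 901], [410.2, 205.5]), ([242, 202, 76, 76, 1357], [284.1, 238.3]), ([195, 278, 85, 27, 495], [238.6, 290.8])]
side blue [([118, 0, 224, 91, 15427], [221.0, 37.5]), ([451, 0, 189, 94, 14852], [555.3, 41.1]), ([458, 58, 14, 27, 101], [462.2, 76.6]), ([292, 265, 34, 22, 394], [307.5, 275.6]), ([171, 283, 133, 88, 5937], [244.6, 329.7])]
```

View pics/crop_scene_290.png

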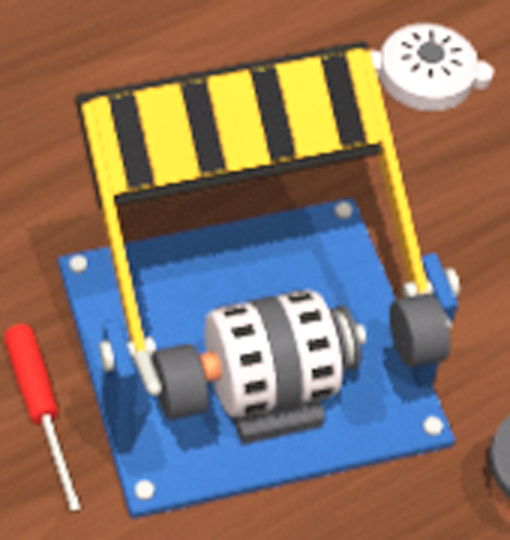

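View pics/crop_side_160.png

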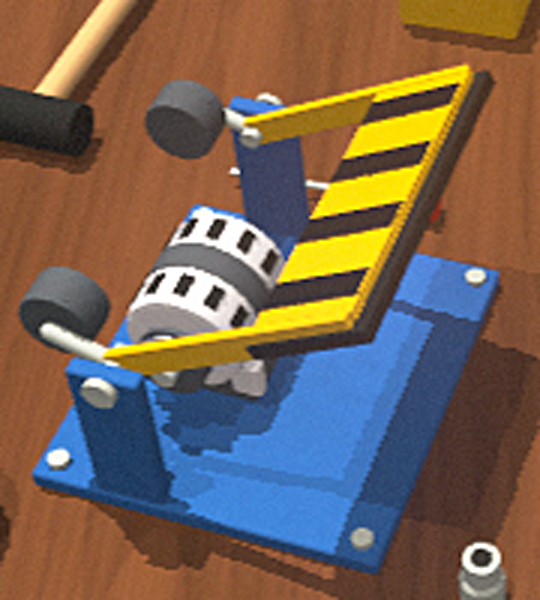

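View pics/crop_scene_130.png

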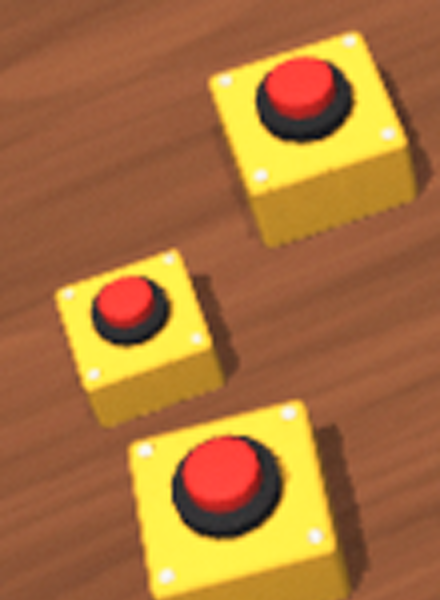

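Scene crop: the small box's button top is at about (160.5,273.8), and it's clearly the smallest of the three. The guard board spans scene x 318–420, y 197–245, with the far-side board edge lower. Now turning pixels into points.

Run:
```python
from h import *
d=pickle.load(open("f0.pkl","rb"));S,T=d["scene"],d["side"]
hsv=cv2.cvtColor(T["frame"],cv2.COLOR_RGB2HSV)
m=((hsv[...,0]<6)|(hsv[...,0]>174))&(hsv[...,1]>150)&(hsv[...,2]>100)
k,l,s,c=cv2.connectedComponentsWithStats(m.astype(np.uint8));print([(s[i].tolist(),c[i].round(1).tolist()) for i in range(1,k) if s[i,4]>30])
# full red blob centroids both views
for p,q in(((204.7,221.3),(416,191)),((161,275),(376.3,158.5)),((185,317.9),(315.9,152))): 
    print("btn",[x.round(1) for x in tri(S,p,T,q)])
# box top corners of the small box (crop px/4 + offset), z=50?
c4=lambda x,y:(x/4+130,y/4+200)
for nm,P in(("A",[(210,78),(358,33),(413,152),(262,197)]),("B",[(57,297),(178,250),(222,348),(92,393)]),("C",[(130,445),(302,402),(345,548),(155,600)])):
    W=np.array([onz(S,*c4(*p),50) for p in P]);print(nm,W.round(0)[:,:2].tolist(),np.linalg.norm(W-np.roll(W,-1,0),axis=1).round(1),W.mean(0).round(1))
P=[(62,258),(355,203),(452,440),(135,515)]
W=np.array([onz(S,x/3+290,y/3+180,14) for x,y in P]);print("plate",W.round(1)[:,:2].tolist(),np.linalg.norm(W-np.roll(W,-1,0),axis=1).round(1),W.mean(0).round(1))
Q=[(498,268),(380,555),(35,472)]
print("plate side",[onz(T,x/3+160,y/3+180,14).round(1) for x,y in Q])
```

```text
[([308, 145, 17, 14, 186], [316.1, 151.2]), ([370, 152, 13, 11, 100], [375.9, 156.8]), ([632, 178, 8, 11, 57], [636.5, 182.1]), ([407, 182, 18, 12, 115], [414.4, 187.6])]
btn [array([ 316.4, -217.7,   85.3]), np.float64(0.3)]
btn [array([ 405. , -371.9,   63.6]), np.float64(1.4)]
btn [array([ 560. , -364.9,   87.1]), np.float64(1.0)]
A [[253.0, -261.0], [265.0, -159.0], [376.0, -168.0], [362.0, -267.0]] [102.5 111.1 100.4 108.8] [ 313.8 -213.8   50. ]
B [[372.0, -407.0], [375.0, -329.0], [457.0, -331.0], [449.0, -411.0]] [78.3 82.  80.5 77. ] [ 413.  -369.7   50. ]
C [[494.0, -404.0], [516.0, -303.0], [619.0, -319.0], [597.0, -426.0]] [102.9 103.8 109.2 104.9] [ 556.3 -362.8   50. ]
plate [[529.0, -22.3], [603.0, 232.4], [835.2, 166.5], [768.5, -88.5]] [265.2 241.4 263.6 248.5] [683.9  72.1  14. ]
plate side [array([523.1, -26.8,  14. ]), array([590.2, 226.9,  14. ]), array([829.3, 168. ,  14. ])]
```

Measured:
- **Buttons:** box B is 80 mm square with its button at about (408,-371,65). A and C are about 105 mm, so they are the look-alikes.
- **Stand:** the plate measures 264 x 245 mm (given 270 x 250), centre about (681,72), yaw about -16°.

Next, check the push edge, then start moving with the gripper closing.

```bash
cat >> h.py <<'E'
from scipy.spatial.transform import Rotation as Ro
C=np.array([681,72.]);YAW=np.radians(-15.8)
def st(x,y,z): 
    c,s=np.cos(YAW),np.sin(YAW);return np.array([C[0]+c*x-s*y,C[1]+s*x+c*y,z])
def inst(p):
    c,s=np.cos(YAW),np.sin(YAW);d=np.array(p[:2])-C;return np.array([c*d[0]+s*d[1],-s*d[0]+c*d[1],p[2]])
def go(target,rot=None):
    from workcell import state
    s=state();R=Ro.from_euler("xyz",s["ee_rot"],degrees=True)
    r=R.inv().apply(np.array(target)-s["ee_pos"])
    print("shift",r.round(1),"turn",(R.inv()*rot).as_rotvec(degrees=True).round(1) if rot is not None else "")
def show():
    from workcell import state
    s=state();print(round(s["time_s"],2),s["ee_pos"].round(1),s["ee_rot"].round(1),"q",s["qpos"].round(1),"F",s["force"].round(1),"T",s["torque"].round(2),round(s["gripper_width"],1))
E
python3 - <<'E'
from h import *
d=pickle.load(open("f0.pkl","rb"));S,T=d["scene"],d["side"]
n=np.array([np.sin(.5),np.cos(.5)]);e=np.array([-np.cos(.5),np.sin(.5)])
ims={k:cv2.cvtColor(d[k]["frame"],cv2.COLOR_RGB2BGR) for k in d}
for r in(110,200):
  for y in(-118,0,118):
    for o in (-10,2,10):
      a=np.array([50,130])+r*e+o*n
      for k in("scene","side"):
        u=proj(d[k],st(a[0],y,a[1]));cv2.circle(ims[k],tuple(int(round(v*4)) for v in u),4,(255,0,255) if o==-10 else (0,255,0),-1,shift=2)
for x in(-125,125):
  for y in(-135,135):
    for k in("scene","side"):
      u=proj(d[k],st(x,y,14));cv2.circle(ims[k],tuple(int(round(v)) for v in u),1,(255,255,0),-1)
a=cv2.resize(ims["scene"][190:360,300:450],None,fx=3,fy=3);b=cv2.resize(ims["side"][190:375,165:330],None,fx=3,fy=3)
h=min(a.shape[0],b.shape[0]);cv2.imwrite("pics/chk.png",cv2.resize(np.hstack([a[:h],b[:h]]),(800,430)))
E
python3 -m creep '[[1,-39,-19.5,-18,0,0,0],[1,-39,-19.5,-18,0,0,0],[1,-39,-19.5,-18,0,0,0],[1,-39,-19.5,-18,0,0,0],[1,-39,-19.5,-18,0,0,0]]' 10
python3 -c "from h import *;show()"
```

```text
time_s: 0.78
ee_pos: [300.3, 418.8, 304.3]
ee_rot: [-180.0, -0.0, 166.7]
force: [1.3, -0.1, -0.3]
gripper_width: 44.4
0.78 [300.3 418.8 304.3] [-180.    -0.   166.7] q [ 53.1  10.3  87.6  -0.   82.1 -23.7] F [ 1.3 -0.1 -0.3] T [ 0.03 -0.02 -0.  ] 44.4
```

View pics/chk.png

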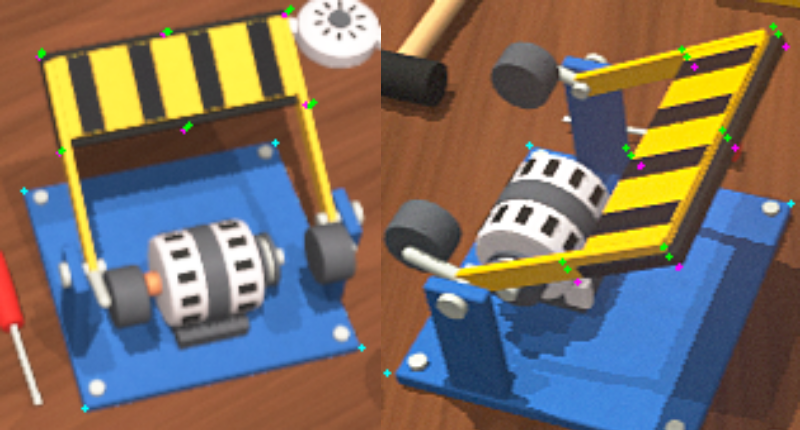

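The projected model points (scene left, side right in the composite) sit on the board corners and plate corners to within 1–2 px, so the stand pose holds. Moving on around to the button.

```bash
python3 -m creep '[[1,-35,-37,0,0,0,0],[1,-35,-37,0,0,0,0],[1,-35,-37,0,0,0,0],[1,-35,-37,0,0,0,0],[1,-35,-37,0,0,0,0]]'
python3 -m creep '[[1,-21,-46,0,0,0,0],[1,-21,-46,0,0,0,0],[1,-21,-46,0,0,0,0],[1,-21,-46,0,0,0,0]]'
python3 -c "
from h import *;show();go([450,-200,250]);go([408,-371,150])"
```

```text
time_s: 1.4
ee_pos: [427.8, 198.1, 303.8]
ee_rot: [180.0, -0.0, 166.7]
force: [0.3, 0.4, 0.2]
gripper_width: 0.3
time_s: 1.9
ee_pos: [466.7, -0.3, 303.8]
ee_rot: [180.0, -0.0, 166.7]
force: [1.5, -0.4, 0.6]
gripper_width: 0.5
1.9 [ 4.667e+02 -3.000e-01  3.038e+02] [180.   -0.  166.7] q [ -1.5   5.7  93.3   0.   81.1 -78.2] F [ 1.5 -0.4  0.6] T [ 0.01 -0.05  0.01] 0.5
shift [ -29.6 -198.2   53.7] turn 
shift [ -28.  -374.3  153.7] turn
```

```bash
python3 -m creep '[[1,-4,-47,19,0,0,0],[1,-4,-47,19,0,0,0],[1,-4,-47,19,0,0,0],[1,-4,-47,19,0,0,0]]'
python3 -m creep '[[1,-3,-46.5,19,0,0,0],[1,-3,-46.5,19,0,0,0],[1,-3,-46.5,19,0,0,0],[1,-3,-46.5,19,0,0,0],[1,0,0,0,0,0,0]]'
python3 - <<'E'
from h import *
from workcell import grab_frame
show();go([408,-371,66])
d={n:grab_frame(n) for n in("scene","side","wrist")};pickle.dump(d,open("f1.pkl","wb"))
a=cv2.resize(d["scene"]["frame"][180:330,110:250],None,fx=3,fy=3);b=cv2.resize(d["side"]["frame"][90:240,300:440],None,fx=3,fy=3)
cv2.imwrite("pics/b1.png",cv2.resize(np.hstack([a,b])[:,:,::-1],(800,430)));cv2.imwrite("pics/w1.png",d["wrist"]["frame"][:,:,::-1])
E
```

```text
time_s: 2.4
ee_pos: [438.6, -186.8, 227.2]
ee_rot: [180.0, 0.0, 166.7]
force: [0.8, -0.3, -0.1]
gripper_width: 0.6
time_s: 3.02
ee_pos: [406.7, -371.0, 149.8]
ee_rot: [179.9, -0.2, 166.5]
force: [-0.2, 0.9, -0.2]
gripper_width: 0.7
3.02 [ 406.7 -371.   149.8] [179.9  -0.2 166.5] q [ -43.6   19.    98.4   -0.    62.8 -120. ] F [-0.2  0.9 -0.2] T [ 0.03 -0.01 -0.03] 0.7
shift [-1.6  0.2 83.8] turn
```

View pics/b1.png

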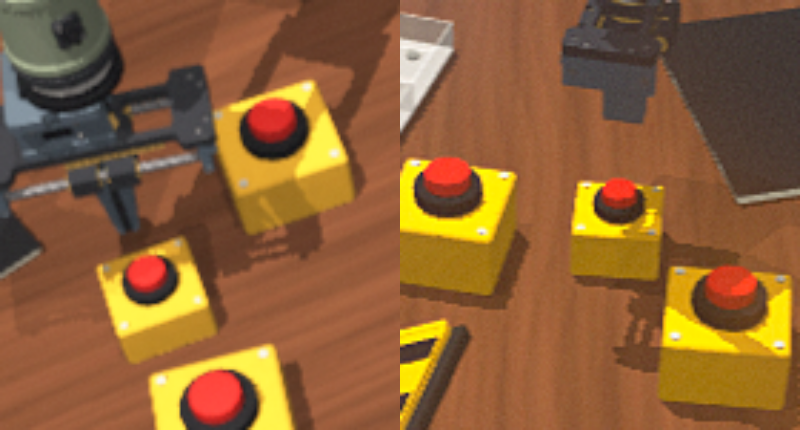

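View pics/w1.png

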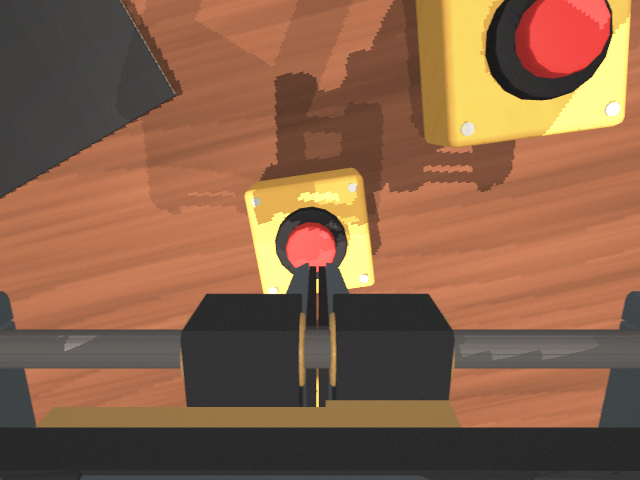

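The wrist view shows the small box with its button at (310,245) under the finger tips; box A is up right, clear of the gripper. Checking the button by wrist ray.

Run:
```python
from h import *
d=pickle.load(open("f1.pkl","rb"));w=d["wrist"]
for z in(60,66,70):print(z,onz(w,310.5,246,z).round(1),onz(d["scene"],110+(147/400*140),180+270/430*150,z).round(1),onz(d["side"],300+(620-400)/400*140,90+187/430*150,z).round(1))
P=[(246,190),(357,169),(374,285),(262,296)]
print([onz(w,*p,50).round(0)[:2].tolist() for p in P])
```

```text
60 [ 409.2 -373.2   60. ] [ 399.8 -370.2   60. ] [ 403.1 -390.    60. ]
66 [ 407.5 -372.7   66. ] [ 404.2 -370.4   66. ] [ 403.6 -382.    66. ]
70 [ 406.4 -372.4   70. ] [ 407.1 -370.6   70. ] [ 403.9 -376.6   70. ]
[[365.0, -406.0], [368.0, -332.0], [450.0, -337.0], [440.0, -416.0]]
```

The button is at about (406,-372,70) and the three views agree. The tool is already over it, so I'll descend and then press in small steps.

```bash
python3 -m creep '[[1,0,0,25,0,0,0],[1,0,0,25,0,0,0],[1,0,0,20,0,0,0],[1,0,0,0,0,0,0]]'
python3 -m creep '[[1,0,0,3,0,0,0],[1,0,0,3,0,0,0],[1,0,0,2,0,0,0]]'
python3 -c "from h import *;show()"
```

```text
time_s: 3.68
ee_pos: [407.9, -367.3, 81.4]
ee_rot: [179.9, -0.1, 166.8]
force: [0.9, -1.1, 0.6]
gripper_width: 0.6
time_s: 4.05
ee_pos: [408.3, -369.2, 74.3]
ee_rot: [-180.0, 0.0, 166.7]
force: [-0.4, -1.0, 0.5]
gripper_width: 0.3
4.05 [ 408.3 -369.2   74.3] [-180.     0.   166.7] q [ -43.3   23.3  104.1    0.    52.5 -120. ] F [-0.4 -1.   0.5] T [-0.02  0.04 -0.07] 0.3
```

```bash
python3 -m creep '[[1,0,-1.5,3,0,0,0],[1,0,0,3,0,0,0]]'
python3 -m creep '[[1,0,0,2,0,0,0],[1,0,0,2,0,0,0]]'
python3 -m creep '[[1,0,0,2,0,0,0],[1,0,0,0,0,0,0]]'
```

```text
time_s: 4.3
ee_pos: [408.0, -370.7, 68.1]
ee_rot: [180.0, 0.0, 166.7]
force: [-0.3, 1.7, 3.6]
gripper_width: 0.9
time_s: 4.55
ee_pos: [408.1, -370.7, 66.0]
ee_rot: [-180.0, 0.1, 166.7]
force: [-3.3, 5.2, 25.9]
gripper_width: 0.5
time_s: 4.8
ee_pos: [408.0, -370.7, 65.9]
ee_rot: [-180.0, 0.1, 166.7]
force: [-4.4, 5.1, 27.8]
gripper_width: 0.4
```

At z≈66 the force jumps from 4 N to 27 N, which is a hard stop. I'll check by picture that it's the button at its stop, not the collar.

Run:
```python
from h import *
from workcell import grab_frame
d={n:grab_frame(n) for n in("scene","side")};pickle.dump(d,open("f2.pkl","wb"))
o=pickle.load(open("f0.pkl","rb"))
c=lambda f:cv2.resize(f["frame"][135:205,345:415],None,fx=6,fy=6,interpolation=cv2.INTER_CUBIC)
cv2.imwrite("pics/b2.png",cv2.resize(np.hstack([c(o["side"]),c(d["side"])])[:,:,::-1],(800,400)))
show()
```

```text
4.9 [ 408.1 -370.7   65.9] [-1.799e+02  1.000e-01  1.667e+02] q [ -43.5   23.9  104.6    0.    51.3 -120.2] F [-5.6  6.1 28.5] T [1.24 1.05 0.03] 0.2
```

View pics/b2.png

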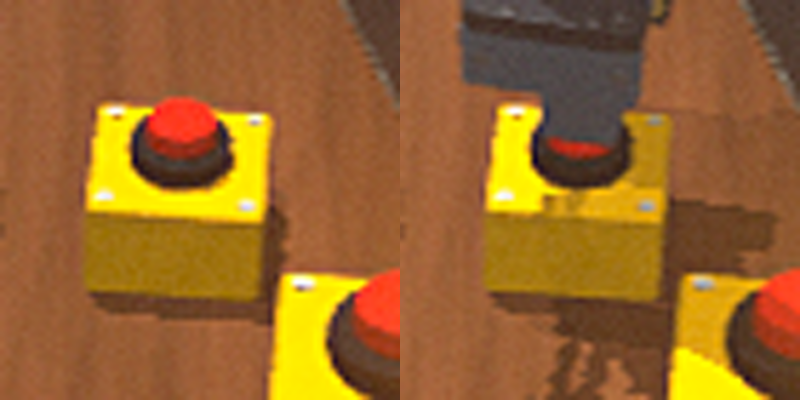

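The side crop shows the finger on the small button with it driven down to the collar. The force and travel agree too: 3.6 N at 5 mm, and the hard stop at 7.1 mm. The button is fully pressed. Now I'll go up and tilt the tool.

```bash
python3 -m creep '[[1,0,0,-20,0,0,0],[1,0,0,-45,0,0,0],[1,0,0,-45,0,0,0],[1,0,0,-45,0,0,0],[1,0,0,-40,0,0,0]]'
python3 -m creep '[[1,-10,0,0,0,-10,0],[1,-10,0,0,0,-10,0],[1,-10,0,0,0,-10,0]]'
python3 -c "from h import *;show()"
```

```text
time_s: 5.52
ee_pos: [407.6, -370.8, 258.2]
ee_rot: [-180.0, 0.0, 166.7]
force: [0.2, -1.3, -0.3]
gripper_width: 0.2
time_s: 5.9
ee_pos: [436.2, -377.7, 262.5]
ee_rot: [-179.9, 30.3, 166.7]
force: [1.0, 1.3, 0.1]
gripper_width: 0.8
5.9 [ 436.2 -377.7  262.5] [-179.9   30.3  166.7] q [ -52.8    5.3  106.3   25.9   47.  -143.7] F [1.  1.3 0.1] T [0.13 0.3  0.09] 0.8
```

q6 is near its limit here, so I'll shift left before tilting further.

```bash
python3 -c "from h import *;go(st(-190,0,262))"
python3 -m creep '[[1,0,50,0,0,0,0],[1,0,50,0,0,0,0],[1,0,50,0,0,0,0],[1,0,50,0,0,0,0],[1,0,50,0,0,0,0]]'
python3 -c "from h import *;show();go(st(-190,0,262),Ro.from_euler('xyz',[180,60,164.2],degrees=True))"
```

```text
shift [ 47.4 502.2 -28.3] turn 
time_s: 6.52
ee_pos: [493.5, -132.8, 261.9]
ee_rot: [-180.0, 30.0, 166.7]
force: [0.8, 0.2, -0.5]
gripper_width: 0.5
6.53 [ 493.5 -132.8  261.9] [-180.    30.   166.7] q [-17.8  -3.3 115.2   3.6  38.3 -96.7] F [ 0.8  0.2 -0.5] T [ 0.05  0.27 -0.09] 0.5
shift [ 47.1 250.7 -27.5] turn [  1.8 -30.    1.8]
```

```bash
python3 -m creep '[[1,16,40,-9,0,0,0],[1,16,45,-9,0,0,0],[1,16,45,-9,0,0,0],[1,0,60,0,0,0,0],[1,0,60,0,0,0,0]]'
python3 -c "from h import *;show();print(inst([*state()['ee_pos']]) if 0 else '');go(st(-190,0,262),Ro.from_euler('xyz',[180,60,164.2],degrees=True))"
python3 -m creep '[[1,0,0,0,0,-8,0.5],[1,0,0,0,0,-8,0.5],[1,0,0,0,0,-8,0.5]]'
python3 -c "from h import *;show();go(st(-165,0,180),Ro.from_euler('xyz',[180,60,164.2],degrees=True))"
```

```text
time_s: 7.15
ee_pos: [497.5, 123.8, 261.8]
ee_rot: [180.0, 30.1, 166.8]
force: [0.9, -0.6, 0.3]
gripper_width: 0.5
7.15 [497.5 123.8 261.8] [180.   30.1 166.8] q [ 24.2  -0.6 112.6 -25.   46.1 -38.6] F [ 0.9 -0.6  0.3] T [0.   0.28 0.02] 0.5

shift [-0.7  0.1  0.1] turn [  1.8 -29.9   1.8]
time_s: 7.52
ee_pos: [497.0, 118.0, 259.8]
ee_rot: [179.6, 50.2, 164.9]
force: [-0.1, -0.8, -0.8]
gripper_width: 0.5
7.53 [497.  118.  259.8] [179.6  50.2 164.9] q [ 34.4  -2.1 126.6 -67.4  39.    8.5] F [-0.1 -0.8 -0.8] T [ 0.08  0.46 -0.08] 0.5
shift [45.6  5.1 70. ] turn [ 0.9 -9.8  0.4]
```

q4 is near its limit with the tool square to the stand. I'll turn the heading closer to radial and push slightly to the right of the middle.

```bash
python3 -c "from h import *
go(st(-185,-40,230),Ro.from_euler('xyz',[180,52,178],degrees=True))
go(st(-150,-40,175),Ro.from_euler('xyz',[180,52,178],degrees=True))"
```

```text
shift [ 20.3 -34.3  22. ] turn [-9.9 -1.7 -8.3]
shift [ 40.1 -35.1  84.1] turn [-9.9 -1.7 -8.3]
```

```bash
python3 -m creep '[[1,10,-17,11,-5,-1,-4],[1,10,-17,11,-5,-1,-4],[1,0,0,0,0,0,0]]'
python3 -c "from h import *;show();go(st(-150,-40,175),Ro.from_euler('xyz',[180,60,178],degrees=True))"
```

```text
time_s: 7.9
ee_pos: [492.2, 79.8, 243.9]
ee_rot: [179.5, 50.9, 177.2]
force: [0.1, 0.3, 0.1]
gripper_width: 0.4
7.9 [492.2  79.8 243.9] [179.5  50.9 177.2] q [ 18.6  -6.6 133.9 -77.   16.4   0.3] F [0.1 0.3 0.1] T [ 0.04  0.57 -0.02] 0.4
shift [32.1 -4.4 69.7] turn [-0.2 -9.1 -0.5]
```

q4 hit its limit with a flat tool, so I'll use a steeper one, pitched about 35° from vertical. It can still lift the lower rubber edge on the finger fronts: place the edge 25 mm above the tip and follow its arc.

```bash
python3 -c "from h import *
go(st(-185,-20,240),Ro.from_euler('xyz',[180,35,170],degrees=True))"
python3 -m creep '[[1,0,12,0,4,8,1.5],[1,0,12,0,4,8,1.5],[1,0,0,0,0,0,0]]'
python3 -c "from h import *;show();
go(st(-185,-20,235),Ro.from_euler('xyz',[180,35,170],degrees=True))
go(st(-165,-20,170),Ro.from_euler('xyz',[180,35,170],degrees=True))"
```

```text
shift [ 0.4 23.5  5.9] turn [ 5.4 15.8  5.3]
time_s: 8.28
ee_pos: [504.4, 93.8, 251.7]
ee_rot: [-176.8, 41.8, 173.6]
force: [0.4, 0.0, 0.4]
gripper_width: 0.4
8.28 [504.4  93.8 251.7] [-176.8   41.8  173.6] q [ 23.7  -3.2 123.1 -45.6  32.3 -25.3] F [0.4 0.  0.4] T [ 0.07  0.41 -0.06] 0.4
shift [17.   8.9  6.7] turn [-1.   6.8  2.6]
shift [45.6  9.1 68.4] turn [-1.   6.8  2.6]
```

```bash
python3 -m creep '[[1,16,9,6,0,0,0],[1,0,0,0,-1,7,2.5],[1,0,0,0,0,0,0]]'
python3 -c "from h import *;show();
go(st(-170,-20,170),Ro.from_euler('xyz',[180,35,170],degrees=True))"
```

```text
time_s: 8.65
ee_pos: [496.1, 98.6, 234.4]
ee_rot: [-179.1, 35.7, 170.4]
force: [-0.2, -0.2, -0.5]
gripper_width: 0.5
8.65 [496.1  98.6 234.4] [-179.1   35.7  170.4] q [ 22.2  -1.9 121.  -34.1  34.8 -34.1] F [-0.2 -0.2 -0.5] T [ 0.04  0.32 -0.02] 0.5
shift [24.9  4.  61.3] turn [-0.6  0.7  0.3]
```

```bash
python3 -m creep '[[1,8,1.5,20,0,0,0],[1,8,1.5,20,0,0,0],[1,9,1,21,0,0,0],[1,0,0,0,0,0,0]]'
python3 - <<'E'
from h import *
from workcell import grab_frame,state
show();p=state()["ee_pos"];print(inst(p).round(1))
d={n:grab_frame(n) for n in("scene","side","wrist")};pickle.dump(d,open("f3.pkl","wb"))
a=cv2.resize(d["scene"]["frame"][150:330,280:460],None,fx=2.2,fy=2.2);b=cv2.resize(d["side"]["frame"][150:330,200:380],None,fx=2.2,fy=2.2)
cv2.imwrite("pics/g1.png",np.hstack([a,b])[:,:,::-1])
E
```

```text
time_s: 9.15
ee_pos: [508.8, 98.8, 167.3]
ee_rot: [-178.9, 35.3, 170.7]
force: [0.0, -0.7, 0.0]
gripper_width: 0.1
9.15 [508.8  98.8 167.3] [-178.9   35.3  170.7] q [ 21.3   4.3 126.  -45.6  25.9 -21.5] F [ 0.  -0.7  0. ] T [ 0.04  0.36 -0.04] 0.1
[-173.   -21.1  167.3]
```

View pics/g1.png

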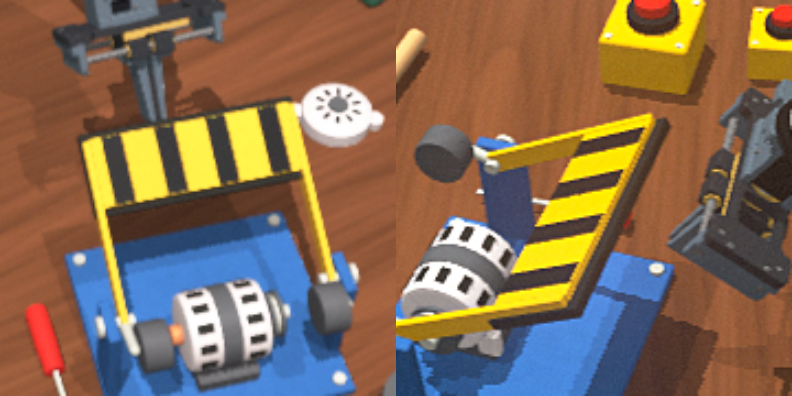

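The scene and side crops show the fingertips just in front of the board's front edge and below it, clear of the socket and housing. Computing the arc steps in tool axes.

```bash
cat >> h.py <<'E'
def E(ph): return np.array([50-200*np.cos(ph)-10*np.sin(ph),130+200*np.sin(ph)-10*np.cos(ph)])
def arc(pitch=35):
    from workcell import state
    s=state();R=Ro.from_euler("xyz",s["ee_rot"],degrees=True);p=inst(s["ee_pos"]);print("stand",p.round(1))
    a=np.radians(90-pitch);t=np.array([np.cos(a),-np.sin(a)]);n=np.array([np.sin(a),np.cos(a)])
    for ph in(.5,.6,.7,.8,.9,1.0,1.1,1.2,1.3,1.4,1.5):
        q=E(ph)+25*t-16*n
        print(ph,q.round(0),R.inv().apply(st(q[0],-20,q[1])-s["ee_pos"]).round(1))
E
python3 -c "from h import *;arc()"
```

```text
stand [-171.5  -19.8  170.3]
0.5 [-129.  187.] [-44.3  -4.7  10.6]
0.6 [-119.  205.] [-62.3  -5.9   1.9]
0.7 [-108.  222.] [-81.   -7.3  -5. ]
0.8 [-95. 237.] [-100.3   -8.8   -9.9]
0.9 [-81. 251.] [-120.1  -10.4  -12.9]
1.0 [-65. 263.] [-140.   -12.1  -14. ]
1.1 [-48. 274.] [-159.9  -14.   -13. ]
1.2 [-31. 283.] [-179.6  -15.9  -10. ]
1.3 [-12. 290.] [-198.9  -17.9   -5.1]
1.4 [  7. 296.] [-217.6  -19.9    1.7]
1.5 [ 27. 299.] [-235.5  -21.9   10.4]
```

```bash
python3 -m creep '[[1,-10,-1,3,0,0,0],[1,-10,-1,3,0,0,0],[1,-8,-1,3,0,0,0],[1,-4,-0.5,1,0,0,0],[1,0,0,0,0,0,0]]'
python3 -m creep '[[1,-2.5,-0.2,0,0,0,0],[1,-2.5,-0.2,0,0,0,0],[1,-2.5,-0.2,0,0,0,0]]'
python3 -c "from h import *;show();arc()"|head -4
```

```text
time_s: 9.93
ee_pos: [541.5, 90.6, 180.3]
ee_rot: [-179.2, 35.5, 170.5]
force: [-0.4, 0.7, -0.3]
gripper_width: 0.6
time_s: 10.3
ee_pos: [547.4, 89.1, 184.5]
ee_rot: [-179.1, 35.5, 170.5]
force: [-0.0, -0.1, -0.3]
gripper_width: 0.9
10.3 [547.4  89.1 184.5] [-179.1   35.5  170.5] q [ 17.8   5.8 121.2 -39.1  26.3 -31. ] F [-0.  -0.1 -0.3] T [0.05 0.36 0.04] 0.9
stand [-133.3  -19.9  184.5]
0.5 [-129.  187.] [-5.1 -0.6 -0. ]
0.6 [-119.  205.] [-23.1  -1.7  -8.8]
```

```bash
python3 -m creep '[[1,-3,-0.2,0,0,0,0],[1,-3,-0.2,0,0,0,0],[1,-3,-0.2,-1,0,0,0],[1,-3,-0.2,-1.5,0,0,0]]'
python3 -m creep '[[1,-3.5,-0.2,-1.7,0,0,0],[1,-3.5,-0.2,-1.7,0,0,0],[1,-3.5,-0.2,-1.7,0,0,0]]'
python3 - <<'E'
from h import *
from workcell import grab_frame
show();arc()
d={n:grab_frame(n) for n in("side",)};pickle.dump(d,open("f4.pkl","wb"))
cv2.imwrite("pics/g2.png",cv2.resize(d["side"]["frame"][150:330,160:380],None,fx=3,fy=3)[:,:,::-1])
E
```

```text
time_s: 10.8
ee_pos: [554.2, 86.9, 192.5]
ee_rot: [-179.1, 35.3, 170.5]
force: [-4.6, 1.9, 0.2]
gripper_width: 0.3
time_s: 11.18
ee_pos: [560.2, 85.3, 203.3]
ee_rot: [-179.1, 35.4, 170.5]
force: [-4.6, 0.7, 0.9]
gripper_width: 0.6
11.18 [560.2  85.3 203.3] [-179.1   35.4  170.5] q [ 16.7   5.5 118.3 -34.4  28.5 -37. ] F [-4.6  0.7  0.9] T [ 0.14  0.88 -0.11] 0.6
stand [-119.9  -20.1  203.3]
0.5 [-129.  187.] [16.6  1.2  7.6]
0.6 [-119.  205.] [-1.4  0.  -1.2]
0.7 [-108.  222.] [-20.1  -1.3  -8.1]
0.8 [-95. 237.] [-39.4  -2.8 -13.2]
0.9 [-81. 251.] [-59.1  -4.4 -16.2]
1.0 [-65. 263.] [-79.   -6.2 -17.3]
1.1 [-48. 274.] [-98.9  -8.  -16.4]
1.2 [-31. 283.] [-118.6   -9.9  -13.5]
1.3 [-12. 290.] [-138.   -11.9   -8.7]
1.4 [  7. 296.] [-156.7  -13.9   -1.9]
1.5 [ 27. 299.] [-174.6  -15.9    6.7]
```

View pics/g2.png

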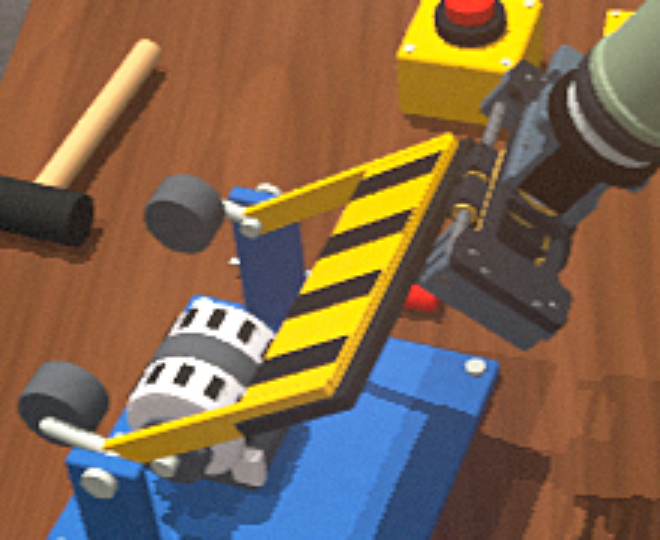

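Contact is made at about 4.7 N, at the expected place; the side crop shows the fingers under the rubber edge and the guard starting to rise. Following the arc at about 0.15 rad/s.

```bash
python3 -m creep '[[1,-3.8,-0.3,-1.5,0,0,0],[1,-3.8,-0.3,-1.5,0,0,0],[1,-3.8,-0.3,-1.5,0,0,0],[1,-3.8,-0.3,-1.5,0,0,0],[1,-3.8,-0.3,-1.5,0,0,0]]'
python3 -m creep '[[1,-3.9,-0.3,-1,0,0,0],[1,-3.9,-0.3,-1,0,0,0],[1,-3.9,-0.3,-1,0,0,0],[1,-3.9,-0.3,-1,0,0,0],[1,-3.9,-0.3,-1,0,0,0]]'
python3 -m creep '[[1,-4,-0.3,-0.6,0,0,0],[1,-4,-0.3,-0.6,0,0,0],[1,-4,-0.3,-0.6,0,0,0],[1,-4,-0.3,-0.6,0,0,0],[1,-4,-0.3,-0.6,0,0,0]]'
python3 - <<'E'
from h import *
from workcell import grab_frame
show();arc()
d={n:grab_frame(n) for n in("side",)};pickle.dump(d,open("f5.pkl","wb"))
cv2.imwrite("pics/g3.png",cv2.resize(d["side"]["frame"][130:330,160:380],None,fx=3,fy=3)[:,:,::-1])
E
```

```text
time_s: 11.85
ee_pos: [571.9, 82.3, 221.0]
ee_rot: [-179.1, 35.5, 170.5]
force: [-0.5, -0.2, -1.3]
gripper_width: 0.5
time_s: 12.48
ee_pos: [584.3, 78.8, 236.4]
ee_rot: [-179.1, 35.5, 170.5]
force: [0.6, 0.5, -2.1]
gripper_width: 0.7
time_s: 13.1
ee_pos: [598.3, 74.9, 250.4]
ee_rot: [-179.1, 35.5, 170.5]
force: [-0.1, 0.1, -1.4]
gripper_width: 0.3
13.1 [598.3  74.9 250.4] [-179.1   35.5  170.5] q [ 13.8   5.7 110.4 -25.9  33.8 -48.6] F [-0.1  0.1 -1.4] T [0.15 0.53 0.06] 0.3
stand [-80.3 -19.7 250.4]
0.5 [-129.  187.] [76.   5.4 23. ]
0.6 [-119.  205.] [58.   4.2 14.3]
0.7 [-108.  222.] [39.3  2.9  7.4]
0.8 [-95. 237.] [20.   1.4  2.4]
0.9 [-81. 251.] [ 0.3 -0.2 -0.7]
1.0 [-65. 263.] [-19.7  -1.9  -1.8]
1.1 [-48. 274.] [-39.6  -3.8  -0.8]
1.2 [-31. 283.] [-59.3  -5.7   2.1]
1.3 [-12. 290.] [-78.6  -7.7   7. ]
1.4 [  7. 296.] [-97.3  -9.7  13.8]
1.5 [ 27. 299.] [-115.2  -11.7   22.4]
```

View pics/g3.png

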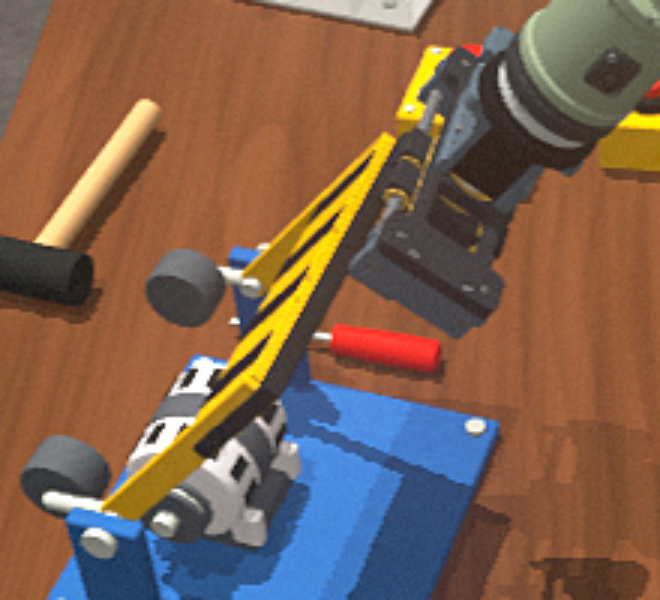

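The guard is at about 0.4–0.45 rad and moving steadily under 2 N, with fingers only on the rubber side. Continuing.

```bash
python3 -m creep '[[1,-4,-0.3,-0.2,0,0,0],[1,-4,-0.3,-0.2,0,0,0],[1,-4,-0.3,-0.2,0,0,0],[1,-4,-0.4,-0.2,0,0,0],[1,-4,-0.4,0,0,0,0]]'
python3 -m creep '[[1,-4,-0.4,0.2,0,0,0],[1,-4,-0.4,0.2,0,0,0],[1,-4,-0.4,0.2,0,0,0],[1,-4,-0.4,0.2,0,0,0],[1,-4,-0.4,0.2,0,0,0]]'
python3 -m creep '[[1,-3.8,-0.4,0.6,0,0,0],[1,-3.8,-0.4,0.6,0,0,0],[1,-3.8,-0.4,0.6,0,0,0],[1,-3.8,-0.4,0.6,0,0,0],[1,-3.8,-0.4,0.6,0,0,0]]'
python3 - <<'E'
from h import *
from workcell import grab_frame
show();arc()
d={n:grab_frame(n) for n in("side",)};pickle.dump(d,open("f6.pkl","wb"))
cv2.imwrite("pics/g4.png",cv2.resize(d["side"]["frame"][130:330,160:380],None,fx=3,fy=3)[:,:,::-1])
E
```

```text
time_s: 13.78
ee_pos: [613.7, 70.7, 262.7]
ee_rot: [-179.2, 35.5, 170.5]
force: [-1.5, 1.2, 0.3]
gripper_width: 0.6
time_s: 14.4
ee_pos: [629.9, 65.8, 273.3]
ee_rot: [-179.1, 35.5, 170.5]
force: [-0.1, 1.1, -0.2]
gripper_width: 0.2
time_s: 15.02
ee_pos: [646.6, 60.9, 282.1]
ee_rot: [-179.1, 35.5, 170.5]
force: [-0.2, 0.7, -0.9]
gripper_width: 0.3
15.03 [646.6  60.9 282.1] [-179.1   35.5  170.5] q [ 10.7   8.2 102.5 -20.6  37.7 -56.6] F [-0.2  0.7 -0.9] T [ 0.11  0.43 -0.  ] 0.3
stand [-30.1 -20.  282.1]
0.5 [-129.  187.] [135.   11.2  19.8]
0.6 [-119.  205.] [117.1  10.   11. ]
0.7 [-108.  222.] [98.3  8.7  4.1]
0.8 [-95. 237.] [79.   7.2 -0.9]
0.9 [-81. 251.] [59.3  5.6 -3.9]
1.0 [-65. 263.] [39.4  3.8 -5. ]
1.1 [-48. 274.] [19.5  2.  -4. ]
1.2 [-31. 283.] [-0.2  0.1 -1.1]
1.3 [-12. 290.] [-19.5  -1.9   3.8]
1.4 [  7. 296.] [-38.3  -3.9  10.6]
1.5 [ 27. 299.] [-56.2  -5.9  19.2]
```

View pics/g4.png

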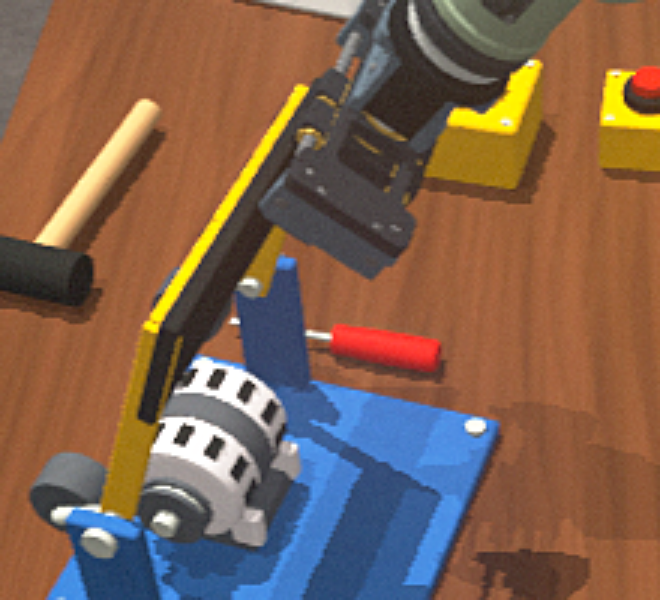

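The guard is now near upright (about 0.75 rad) and the push force has dropped to about 1 N, so it's at or past balance. A bit further, still slow.

```bash
python3 -m creep '[[1,-3.5,-0.4,0.9,0,0,0],[1,-3.5,-0.4,0.9,0,0,0],[1,-3.5,-0.4,0.9,0,0,0],[1,-3.5,-0.4,0.9,0,0,0],[1,-3.5,-0.4,0.9,0,0,0]]'
python3 -m creep '[[1,-2.5,-0.4,0.9,0,0,0],[1,-2.5,-0.4,0.9,0,0,0],[1,-2.5,-0.4,0.9,0,0,0],[1,-2,-0.4,0.9,0,0,0],[1,-1,0,0,0,0,0]]'
python3 - <<'E'
from h import *
from workcell import grab_frame
show()
d={n:grab_frame(n) for n in("side",)};pickle.dump(d,open("f7.pkl","wb"))
cv2.imwrite("pics/g5.png",cv2.resize(d["side"]["frame"][130:330,160:380],None,fx=3,fy=3)[:,:,::-1])
E
```

```text
time_s: 15.7
ee_pos: [662.9, 56.2, 288.6]
ee_rot: [-179.1, 35.5, 170.5]
force: [-0.4, 0.5, -0.3]
gripper_width: 0.6
time_s: 16.32
ee_pos: [672.9, 52.8, 291.6]
ee_rot: [-179.1, 35.5, 170.5]
force: [0.0, 0.4, 0.1]
gripper_width: 0.7
16.32 [672.9  52.8 291.6] [-179.1   35.5  170.5] q [  9.2  10.   98.7 -18.6  38.9 -59.8] F [0.  0.4 0.1] T [0.09 0.41 0.02] 0.7
```

View pics/g5.png

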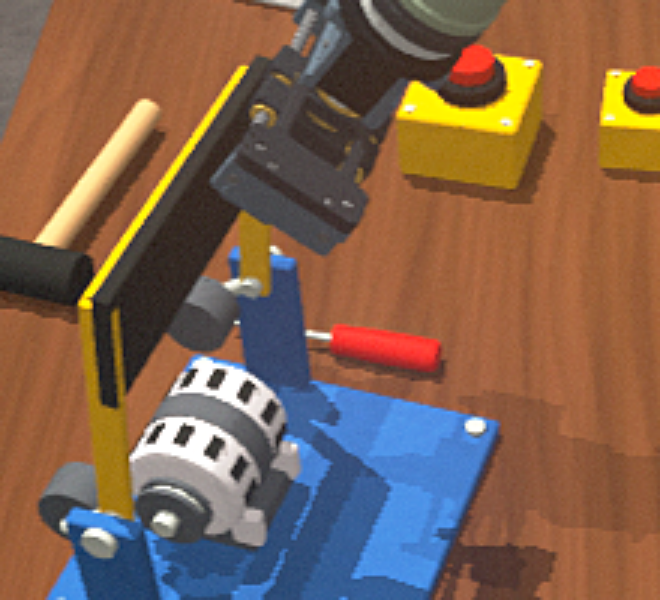

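The guard has passed upright and left the fingers by itself, with zero force. Backing away along the path and waiting for it to settle.

```bash
python3 -m creep '[[1,8,0,-3,0,0,0],[1,20,0,-8,0,0,0],[1,30,0,-15,0,0,0],[1,40,0,-20,0,0,0],[1,40,0,-20,0,0,0]]'
for i in 1 2 3 4 5 6 7 8; do python3 -m creep '[[1,0,0,0,0,0,0],[1,0,0,0,0,0,0],[1,0,0,0,0,0,0],[1,0,0,0,0,0,0],[1,0,0,0,0,0,0]]' >/dev/null; done
python3 - <<'E'
from h import *
from workcell import grab_frame
show()
d={n:grab_frame(n) for n in("scene","side")};pickle.dump(d,open("f8.pkl","wb"))
a=cv2.resize(d["scene"]["frame"],(400,300));b=cv2.resize(d["side"]["frame"],(400,300))
cv2.imwrite("pics/g6.png",np.hstack([a,b])[:,:,::-1])
cv2.imwrite("pics/g7.png",cv2.resize(d["side"]["frame"][130:330,160:380],None,fx=3,fy=3)[:,:,::-1])
E
```

```text
time_s: 17.0
ee_pos: [522.5, 78.7, 264.8]
ee_rot: [-179.2, 35.5, 170.5]
force: [-0.4, -0.1, 0.7]
gripper_width: 0.6
22.0 [524.4  78.7 265.3] [-179.1   35.5  170.5] q [ 17.3  -1.7 115.8 -27.2  37.  -45.2] F [-0.2  0.4  0.4] T [ 0.05  0.4  -0.01] 0.8
```

View pics/g6.png

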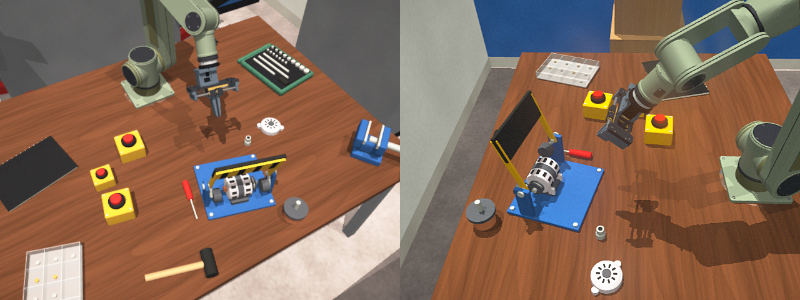

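View pics/g7.png

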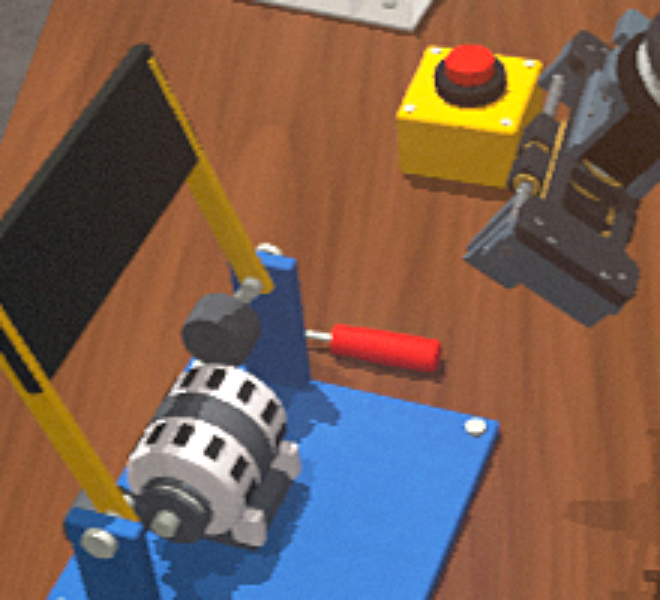

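Both views show the guard tipped past upright at the stop and the arm clear. A quick check that it's at rest and the loose parts are unmoved, then hand in.

Run:
```python
from h import *
from workcell import grab_frame,job_done
f=grab_frame("side");o=pickle.load(open("f8.pkl","rb"))["side"];z=pickle.load(open("f0.pkl","rb"))
g=lambda a,b,x0,y0,x1,y1:int((np.abs(a["frame"][y0:y1,x0:x1].astype(int)-b["frame"][y0:y1,x0:x1]).max(2)>60).sum())
print("guard motion px",g(f,o,120,100,300,300))
print("housing",g(f,z["side"],300,410,360,475),"socket",g(f,z["side"],308,355,335,390))
s=pickle.load(open("f8.pkl","rb"))["scene"];print("driver",g(s,z["scene"],288,285,320,352))
show();print(job_done())
```

```text
guard motion px 0
housing 0 socket 50
driver 0
22.15 [524.4  78.7 265.3] [-179.1   35.5  170.5] q [ 17.3  -1.7 115.8 -27.2  37.  -45.2] F [-0.3  0.3  0.1] T [ 0.1   0.3  -0.01] 0.0
the job is handed in; nothing more can be done
None
```

Run:
```python
from h import *
z=pickle.load(open("f0.pkl","rb"))["side"]["frame"];o=pickle.load(open("f8.pkl","rb"))["side"]["frame"]
c=lambda a:cv2.resize(a[345:395,295:345],(400,400),interpolation=cv2.INTER_CUBIC)
cv2.imwrite("pics/s.png",np.hstack([c(z),c(o)])[:,:,::-1])
```

```text
(no output)
```

View pics/s.png

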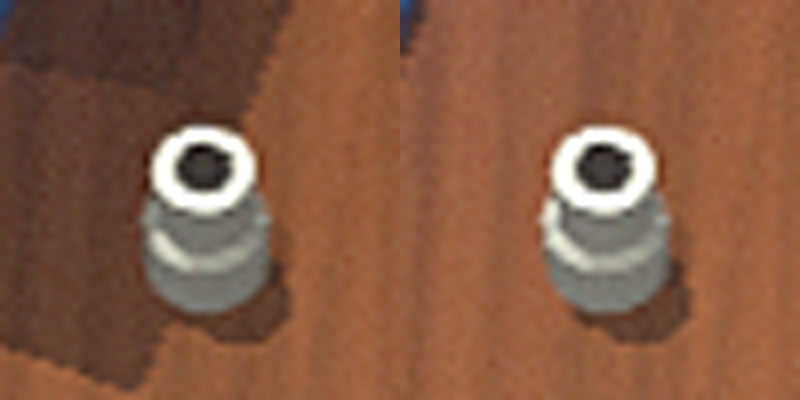

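The red stop button was pressed fully down, then the guard was pushed past its balance point and stays raised by itself. I handed the job in at 22.2 s, and no verdict is reported.

- **Button:** I pressed the smallest of the three, the 80 mm box at about (407,-371). It met a hard stop after about 7 mm of travel, at 28 N.
- **Guard:** I raised it with the closed fingers on the rubber side only, at about 0.15 rad/s. The highest push force I read was about 5 N. It left the fingers near upright and went on to the open stop by itself.
- **Last checks:** The guard was at rest, with no pixel change over the last two side pictures. The arm was clear with no contact force, and the housing and driver had not moved.
- **Check that disagreed:** The socket area showed 50 changed pixels. A crop showed that only the guard's shadow had moved, and the socket stands where it was.
- **Change of plan:** I first tried a nearly level tool for the push, but joint 4 reached about 0.1° from its limit. I used a steeper tool instead.

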